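# Hold a sprung bag clip open over the recipe card

## Robot

A 6-joint arm with a two-finger parallel gripper is mounted at the origin on a cart in front of the work surface, level with it; the furniture and walls round the work are solid. World frame = base frame: x ahead of the robot, y to its left, z up, the work surface at z = 0. Lengths are in m, angles in rad, forces in N, time in s.
With the tool pointing down it reaches from about 0.35 to 0.85 m from the base axis. Payload 8.1 kg.
Tool frame: the origin (TCP) lies at the centre of the arm's flange, where the gripper is bolted on; the fingertips stand 186 mm ahead of it and the grasp point (between the pads) lies 167 mm ahead of it; z points along the fingers, y is the line along which they close (so a half turn about z gives the same grasp; the last joint's range is limited). The gripper opens to 93 mm and grips with 3 to 60 N. Pads are 15 mm wide; open, the fingers measure 128 mm over their backs; the gripper's body (75 mm by 188 mm) begins 65 mm behind the grasp point.
Start: joints at [-1.267, 0.13, 1.488, -0, 1.523, -0.085], TCP at [0.227, -0.555, 0.405] pointing down, gripper open.
Joint ranges: [-2.96, 2.96], [-0.89, 2.26], [0.02, 2.5], [-1.34, 4.48], [0, 2.73], [-2.66, 2.66]. Speed limits (rad/s): [2.39, 2.39, 2.79, 3.14, 3.14, 3.14].

## Interface

Orientations are given as a rotation vector (axis times angle).
In Python, from plant import read_state, read_camera, camera_params, robot gives the robot as it stands.
- The arm moves only by the tool carry_out, never from a script. Its argument "targets" is a list of rows, each an object of numbers: "hand": the opening in per cent of the stroke, from 0 (shut) to 100 (fully open); "x", "y", "z": the shift along the tool's x, y, z in m; "ax", "ay", "az": the turn, a rotation vector about the tool's x, y, z in rad. In form: [{"hand": .., "x": .., "y": .., "z": .., "ax": .., "ay": .., "az": ..}, ...]. A call has 1 to 8 rows; each row is the pose to reach, as a shift and turn from the pose commanded when the call began, along the tool's axes at that moment; what a row does not reach only later rows make up. A row lasts 1/8 s, in which the tool goes at most 62.5 mm and 10.7 degrees, less where a joint would pass 70% of its speed; a pose out of reach is approached as far as the arm can. A call with a gripper value outside its range is refused whole. The fingers move at their own pace and stop on an object; "newtons" is the grip in N (left out, the last holds). Time passes only in rows, so rows that repeat a pose let the fingers close. It gives the time, the measured TCP pose, the force, the opening and the grip force at its end, in the units of the state.
- read_state(): the state, without advancing time (a new reading comes with each control period).
- read_camera(name): name is "scene" or "top" or "wrist"; returns (picture, depth): 480x640x3 uint8, blue, green, red; 480x640 float32, m along the optical axis (not along the pixel's ray), 0 where there is no reading.
- camera_params(name): a dict with "fx", "fy", "cx", "cy" (pixels), "position" and "rotation" of the camera in the world. Camera axes: x right, y up, looking along -z (the intrinsics and any distortion apply to the point x, -y, -z); pixel columns grow to the right and rows downward; lengths in m; the calibration is good to about 2 mm. The wrist camera is an equidistant fisheye: a pixel r from the principal point sees the ray r / f radians off the axis. A picture is of the moment at which its call begins: read the wrist's pose just before it. camera_params takes no time and is no camera call; for the wrist camera it gives the pose at the moment of the call.
- robot.close_job(): hands the job in; it is judged then, once.
The state is a dict: "t": time; "q": joint angles; "dq": joint speeds; "joint_torque": joint torques, N m; "tool_pos": TCP position; "orientation": TCP orientation; "force": force on the tool from outside, world axes, zero at the start; "wrist_torque": the same for the moment, N m; "opening": finger opening in m; "gripper_force": force on a finger pad.
Only numpy, scipy, OpenCV 4.12 (cv2) and the standard library are available. Lean on these libraries where they do the work, as an engineer would, in place of code of your own. Each camera call takes 0.05 s, during which the arm holds its last target. There are 200 camera calls.

## Task

Squeeze the red bag clip open, lift it off the rim of the wooden recipe box and hold it squeezed wide open astride the middle of the top edge of the recipe card in its stand: square to the card, one jaw hanging down on each side, touching neither face nor the edge, so that I can slip the shopping list in beside the card. Finish while still holding it like that, gaping, not let go; do not knock or nip the card, and leave the box, the stand and everything else where they are.

Things in the scene. Friction and masses are not known exactly. Their poses are not given: they have to be found in the camera images.
- clip: red plastic sprung bag clip, 36 mm wide (y), 83 mm tall, 50 g, parked upright on the front rim of the recipe box, its pin 18 mm above the rim. Origin on the hinge pin; y along the pin, z up through the handles, x across the jaws. Two mirrored levers: handles above the pin, jaws below. Squeezing the handles along x spreads the jaws; let go, the spring shuts them. Room between the jaws up to z = -6 mm
- clip_handles (a point): point midway between the clip's handles, 26 mm above the pin: the place to squeeze; axes as clip. The handles run from 4 to 47 mm above the pin and lean apart: parked, 22 mm apart over their outsides at the bottom, 49 mm at their rounded tops
- lip_a (a point): centre of the inner face of the black rubber lip on the clip's +x side, 31 mm below the pin (lips 36 mm wide, 10 mm tall, 4 mm thick, with 2 mm of red backing)
- lip_b (a point): the same on the clip's -x side
- clip_a (a joint): turn of each of the clip's two levers (they move alike), rad: 0 = parked, lips 5 mm apart on the box wall; -0.078 = shut; 0.30 = the stop, handles parallel, 18 mm over their outsides (21 mm at the tops), lips 23 mm apart. Spring: about 3 N on each handle at 0, 6 to 10 N at 0.30; a grip of 12 N or more holds it at the stop
- recipe_box: open wooden recipe card box, 105 mm (x) by 160 mm (y) by 75 mm high, walls 5 mm, 0.9 kg, loose. Origin: centre of its underside; x points to its back. The front half is empty; index cards with coloured tabs fill the back half, up to 10 mm above the rim, and begin 60 mm behind the front face
- box_rim (a point): middle of the top of the box's front wall, 75 mm up; the clip is parked on this wall, up to 40 mm to either side (y)
- card_stand: recipe card (white, green band, grey lines, yellow picture; 148 mm wide, 2.5 mm thick, stiff) upright and fast in a slotted light wooden block, 60 mm (x) by 120 mm (y) by 24 mm high; 0.6 kg together, loose. Origin: centre of the underside; x square to the card, y along it, z up
- card_top (a point): middle of the card's top edge, 117 mm above the worktop; axes as card_stand
- note_pad: note pad, 74 x 105 x 9 mm, lying to the right; not to be moved
- mug: striped mug, 86 x 120 x 90 mm, to the right; not to be moved
- kitchen_roll: kitchen roll on a grey stand, 150 mm wide, 320 mm tall, behind on the left; not to be moved
- tumbler: small glass, 50 mm wide, 58 mm tall, to the left; not to be moved
- teaspoon: teaspoon, 137 mm long, lying at the left; not to be moved
Mind the look-alikes: they are no part of the job. Leave any orange look-alike of the clip alone.

How it is judged:
On the way:
1. the clip is lifted clear of the box rim, squeezed open (z of clip_handles in the frame of box_rim above 0.07 m and value of joint clip_a above 0.1 rad and contact force between the fingers and clip above 2 N), for 0.2 s.
At the end, for the whole second after the job is handed in: Clip held (over 2 N), still, upright to 0.3 rad, open past 0.18 rad; a lip on each side of the card, 2-30 mm from its middle plane, centre 6+ mm below the edge; within 40 mm of the edge's middle, square to 0.25 rad, touching card under 0.3 N; card within 12 mm, box rim within 20 mm of the start (value of joint clip_a above 0.18 rad and ((x of lip_a in the frame of card_top between 0.002 and 0.03 m and x of lip_b in the frame of card_top between -0.03 and -0.002 m) or (x of lip_a in the frame of card_top between -0.03 and -0.002 m and x of lip_b in the frame of card_top between 0.002 and 0.03 m)) and z of each of lip_a, lip_b in the frame of card_top below -0.006 m and y of clip_handles in the frame of card_top between -0.04 and 0.04 m and angle between the y axis of clip and the y axis of card_stand, either way round below 0.25 rad and angle between clip_handles's own z axis and vertical below 0.3 rad and contact force between clip and card_stand below 0.3 N and contact force between the fingers and clip above 2 N and linear speed of clip below 0.03 m/s and angle between card_top's own z axis and vertical below 0.06 rad and distance of card_top from where it was at the start of the episode below 0.012 m and distance of box_rim from where it was at the start of the episode below 0.02 m); the arm keeps its last pose, push and grip.
It fails at once if the clip or gripper knocks or nips the card with more than 5 N (contact force between any of clip, the arm, the fingers and card_stand above 5 N).
It fails at once if the card stand or the recipe box is shoved, lifted or tipped by more than 30 mm (distance of any of card_top, box_rim from where it was at the start of the episode above 0.03 m).
It fails at once if something else on the worktop is moved by more than 30 mm (distance of any of note_pad, mug, kitchen_roll, tumbler, teaspoon from where it was at the start of the episode above 0.03 m).
It also fails if it takes over 40 s, if anything falls off the work surface, if the arm or the gripper's body presses on something with over 40 N, if the wrist force passes 120 N, or if a joint passes its speed limit or range.

## Working session

There is one attempt and no reset: what is moved stays moved. The work goes in short steps, Python scripts to look and compute and a tool call to move; the robot and the scene stay as the last step left them, time stands still between calls to the robot, and variables do not carry over. Pictures are saved under pics/ and viewed, at most 10 in all, crops included, and the job is handed in when it is done.

Besides the shell and the picture viewer there is one more tool, called after "Request:" as name(argument=value, ...) on one line, values as JSON. carry_out: Moves the arm, as the interface text tells. Its arguments: {"type":"object","properties":{"targets":{"type":"array","items":{"type":"object","properties":{"hand":{"type":"number"},"x":{"type":"number"},"y":{"type":"number"},"z":{"type":"number"},"ax":{"type":"number"},"ay":{"type":"number"},"az":{"type":"number"}}}},"newtons":{"type":"number"}},"required":["targets"]}

```bash
mkdir -p pics; cat > h.py <<'E'
import numpy as np, cv2
from scipy.spatial.transform import Rotation as R
from plant import read_state, read_camera, camera_params, robot
def rot(p):
    r=np.array(p["rotation"],float)
    return r if r.shape==(3,3) else (R.from_rotvec(r).as_matrix() if r.size==3 else R.from_quat(r).as_matrix())
def world(p,d):  # HxWx3 world points for pinhole cams
    v,u=np.mgrid[0:480,0:640]
    c=np.stack([(u-p["cx"])/p["fx"]*d,-(v-p["cy"])/p["fy"]*d,-d],-1)
    return c@rot(p).T+np.array(p["position"])
E
python3 - <<'E'
from h import *
for n in("scene","top"):
    p=camera_params(n);print(p)
    im,d=read_camera(n);cv2.imwrite(f"pics/{n}.png",im);np.savez(f"{n}.npz",im=im,d=d)
print(read_state())
E
```

```text
{'fx': 525.8501119016349, 'fy': 525.8501119016349, 'cx': 324.5953157021923, 'cy': 239.90494083306893, 'position': array([0.02737262, 0.91194344, 0.75577487]), 'rotation': array([ 0.38039515, -1.30883823, -2.33307564])}
{'fx': 607.7099742412247, 'fy': 607.7099742412247, 'cx': 318.9045903483447, 'cy': 242.20984453464908, 'position': array([-0.40404451, -0.44074413,  1.60727566]), 'rotation': array([ 0.5481174 , -0.35214059, -1.11573022])}
{'t': 0.1, 'q': array([-1.26740462e+00,  1.31102617e-01,  1.48915922e+00, -1.18845688e-05,
        1.52296921e+00, -8.53999827e-02]), 'dq': array([-8.56320488e-05, -2.02603936e-03, -1.82421162e-03, -3.18028196e-04,
       -4.24646226e-04, -2.40500348e-04]), 'joint_torque': array([ 1.80542975e-03, -5.61339533e+01, -4.93099558e+01,  7.70437368e-02,
        2.91091623e-02, -3.99915689e-05]), 'tool_pos': array([ 0.22740222, -0.55502558,  0.40378807]), 'orientation': array([-3.08082244e+00, -6.06559888e-01,  2.98335862e-04]), 'force': array([-0.37021331,  0.31985335,  0.68469599]), 'wrist_torque': array([-0.01676126,  0.03108531, -0.0014385 ]), 'gripper_force': 0.0, 'opening': 0.09306705708018265}
```

View pics/scene.png

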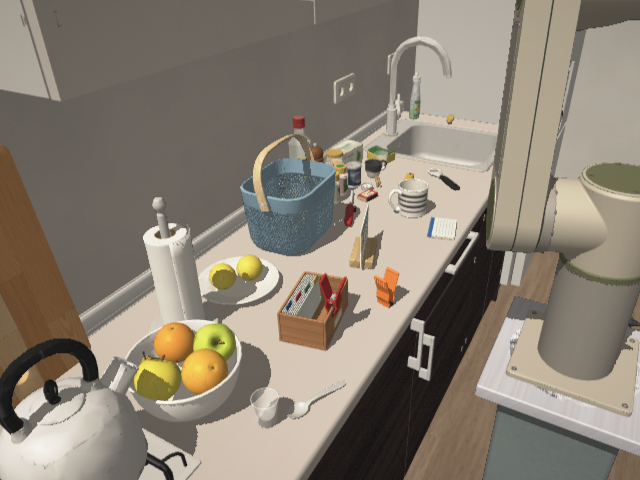

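View pics/top.png

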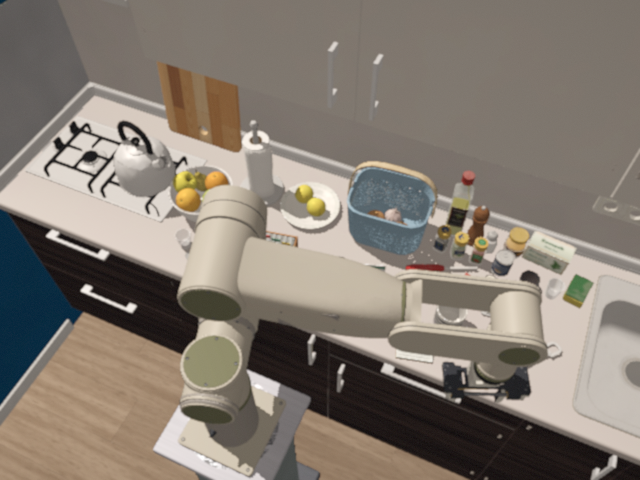

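Scene: the red clip sits on the box's front rim at about (333,293). Look-alikes are the orange clip (388,288) and the red items at (350,213) and (367,193), all off the box. The card is nearly edge-on at (363,235). I choose (333,293) and check it in a crop.

```bash
python3 - <<'E'
from h import *
z=np.load("scene.npz");im,d=z["im"],z["d"]
c=im[195:350,270:460];cv2.imwrite("pics/crop.png",cv2.resize(c,None,fx=3.8,fy=3.8,interpolation=cv2.INTER_CUBIC))
W=world(camera_params("scene"),d);np.save("W.npy",W)
def show(m,n):
    P=W[m&(d>0)];print(n,len(P),P.min(0).round(3),P.max(0).round(3),np.median(P,0).round(3))
hsv=cv2.cvtColor(im,cv2.COLOR_BGR2HSV);h,s,v=[hsv[...,i].astype(int) for i in range(3)]
v_,u_=np.mgrid[0:480,0:640]
red=((h<5)|(h>174))&(s>170)&(v>80)&(u_>310)&(u_<352)&(v_>265)&(v_<325)
show(red,"red")
P=W[red]
for q in np.arange(0.03,.16,.01):
    k=P[(P[:,2]>=q)&(P[:,2]<q+.01)]
    if len(k):print(q.round(2),len(k),k.min(0).round(3),k.max(0).round(3))
E
```

```text
red 393 [0.434 0.073 0.02 ] [0.535 0.179 0.142] [0.467 0.165 0.107]
0.05 1 [0.45  0.172 0.059] [0.45  0.172 0.059]
0.06 21 [0.449 0.145 0.06 ] [0.465 0.177 0.07 ]
0.07 32 [0.445 0.153 0.07 ] [0.469 0.177 0.079]
0.08 40 [0.444 0.142 0.08 ] [0.47  0.178 0.089]
0.09 70 [0.445 0.139 0.09 ] [0.472 0.179 0.1  ]
0.1 44 [0.444 0.143 0.1  ] [0.475 0.178 0.11 ]
0.11 53 [0.44  0.143 0.11 ] [0.479 0.179 0.12 ]
0.12 45 [0.438 0.147 0.12 ] [0.48  0.179 0.13 ]
0.13 71 [0.434 0.14  0.13 ] [0.484 0.179 0.14 ]
0.14 15 [0.434 0.145 0.14 ] [0.484 0.173 0.142]
```

View pics/crop.png

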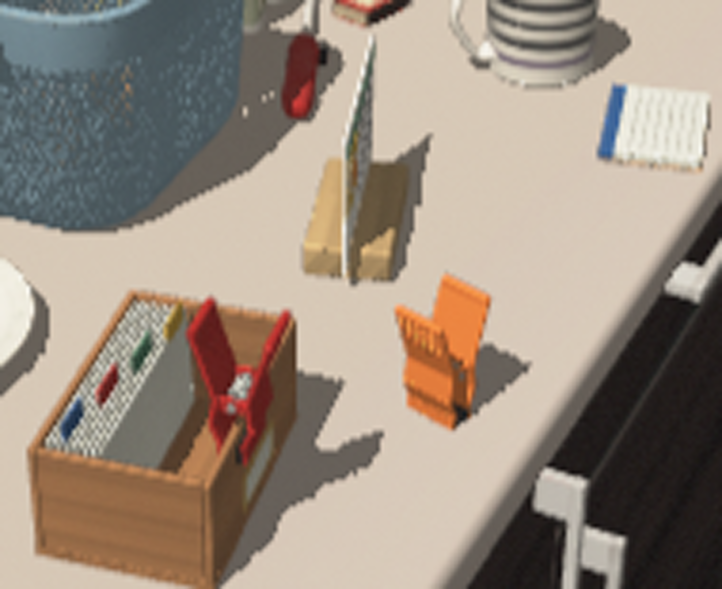

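The crop confirms it: the red clip is on the front rim with handles up, and its jaws straddle the front wall. The orange one stands alone on the worktop. The card's near edge is at about (363,205)–(362,268) in the scene picture. Now yaw fits.

```bash
python3 - <<'E'
from h import *
z=np.load("scene.npz");im,d=z["im"],z["d"];W=np.load("W.npy")
v,u=np.mgrid[0:480,0:640]
hsv=cv2.cvtColor(im,cv2.COLOR_BGR2HSV)
m=(u>340)&(u<385)&(v>200)&(v<275)&(d>0)
P=W[m&(W[...,2]>.04)&(W[...,2]<.13)&(W[...,0]<.62)]
print("card",len(P),P.min(0).round(3),P.max(0).round(3))
def fit(P,n):
    vx,vy,x0,y0=cv2.fitLine(P[:,:2].astype(np.float32),cv2.DIST_HUBER,0,.01,.01).ravel()
    if vy<0:vx,vy=-vx,-vy
    s=(P[:,:2]-[x0,y0])@[vx,vy];r=(P[:,:2]-[x0,y0])@[vy,-vx]
    print(n,"dir",vx.round(3),vy.round(3),"yaw",np.arctan2(-vx,vy).round(3),"c",x0.round(4),y0.round(4),"s",np.percentile(s,[0,2,98,100]).round(4),"res",np.percentile(r,[2,16,50,84,98]).round(4))
    return np.array([x0,y0]),np.array([vx,vy]),s
c,dv,s=fit(P,"card");k=(s.min()+s.max())/2;print("mid",c+dv*k)
for q in np.arange(.04,.12,.01):
    k=P[(P[:,2]>=q)&(P[:,2]<q+.01)]
    if len(k):print(q.round(2),len(k),k.min(0).round(3),k.max(0).round(3))
B=W[(u>340)&(u<385)&(v>225)&(v<280)&(W[...,2]>.021)&(W[...,2]<.027)];print("block top",len(B),B.min(0).round(3),B.max(0).round(3))
# box
brown=(hsv[...,1]>70)&(hsv[...,0]>5)&(hsv[...,0]<20)&(u>275)&(u<350)&(v>265)&(v<350)&(d>0)
P=W[brown&(W[...,2]>.071)&(W[...,2]<.079)];print("rim",len(P),P.min(0).round(3),P.max(0).round(3))
P=W[brown&(W[...,2]>.01)&(W[...,2]<.082)];
print("box",len(P),P.min(0).round(3),P.max(0).round(3))
F=W[brown&(W[...,2]>.012)&(W[...,2]<.07)&(u>325)&(v>295)];F=F[F[:,0]<.48];fit(F,"front?")
S=W[brown&(W[...,2]>.012)&(W[...,2]<.068)&(v>308)&(u<325)]
vx,vy,x0,y0=cv2.fitLine(S[:,:2].astype(np.float32),cv2.DIST_HUBER,0,.01,.01).ravel();print("side",vx,vy,x0,y0,len(S),S.min(0),S.max(0))
# clip handle top edges
h=hsv.astype(int);red=((h[...,0]<5)|(h[...,0]>174))&(h[...,1]>170)&(h[...,2]>80)&(u>310)&(u<352)&(v>265)&(v<325)
Q=W[red&(W[...,2]>.115)&(W[...,2]<.145)&(W[...,1]>.13)]
for n,k in(("back",Q[Q[:,0]>.459]),("front",Q[Q[:,0]<.459])):print(n,len(k),k.min(0).round(3),k.max(0).round(3))
E
```

```text
card 229 [ 0.511 -0.22   0.04 ] [ 0.562 -0.072  0.122]
card dir -0.324 0.946 yaw 0.33 c 0.5363 -0.1465 s [-0.0776 -0.067   0.0762  0.0782] res [-0.0013 -0.0005  0.      0.001   0.0021]
mid [ 0.53621304 -0.14626115]
0.04 27 [ 0.513 -0.209  0.04 ] [ 0.559 -0.076  0.05 ]
0.05 18 [ 0.512 -0.206  0.051] [ 0.557 -0.074  0.059]
0.06 25 [ 0.513 -0.205  0.06 ] [ 0.557 -0.074  0.069]
0.07 27 [ 0.512 -0.204  0.07 ] [ 0.557 -0.073  0.08 ]
0.08 28 [ 0.512 -0.201  0.08 ] [ 0.556 -0.073  0.089]
0.09 24 [ 0.512 -0.22   0.091] [ 0.562 -0.072  0.099]
0.1 30 [ 0.512 -0.217  0.101] [ 0.561 -0.075  0.11 ]
0.11 48 [ 0.511 -0.212  0.11 ] [ 0.561 -0.074  0.12 ]
block top 421 [ 0.491 -0.21   0.021] [ 0.583 -0.076  0.027]
rim 434 [0.446 0.059 0.071] [0.578 0.237 0.079]
box 2041 [0.446 0.059 0.01 ] [0.578 0.237 0.082]
front? dir -0.197 0.98 yaw 0.198 c 0.4601 0.1469 s [-0.0868 -0.0816  0.0657  0.069 ] res [-0.0017 -0.0007 -0.      0.0004  0.0008]
side 0.9811231 0.19338416 0.49790725 0.22489594 960 [0.44799115 0.21122175 0.01206722] [0.55047845 0.23732722 0.06795764]
back 112 [0.47  0.143 0.115] [0.484 0.179 0.142]
front 48 [0.434 0.14  0.117] [0.442 0.173 0.142]
```

```bash
cat >> h.py <<'E'
def plan(grasp,yaw_y):
    """grasp point world, yaw of tool y axis; prints the shift/turn from the present pose"""
    s=read_state();R0=R.from_rotvec(s["orientation"]).as_matrix();best=None
    for a in(yaw_y,yaw_y+np.pi):
        y=np.array([np.cos(a),np.sin(a),0]);z=np.array([0,0,-1.]);T=np.column_stack([np.cross(y,z),y,z])
        rv=R.from_matrix(R0.T@T).as_rotvec()
        p=np.array(grasp)-z*.167
        print("t",round(s["t"],2),"shift",(R0.T@(p-s["tool_pos"])).round(4),"turn",rv.round(4),"q6",s["q"][5].round(3),"q1",s["q"][0].round(3))
E
python3 - <<'E'
from h import *
s=read_state();print(R.from_rotvec(s["orientation"]).as_matrix().round(3))
plan([.46,.158,.225],.197)
p=camera_params("wrist");print({k:p[k] for k in("fx","cx","cy")},p["position"]-s["tool_pos"])
E
```

```text
[[ 0.925  0.379 -0.001]
 [ 0.379 -0.925  0.002]
 [ 0.    -0.002 -1.   ]]
t 0.1 shift [ 0.4855 -0.5716  0.0128] turn [-1.300e-03 -1.200e-03 -1.379e+00] q6 -0.085 q1 -1.267
t 0.1 shift [ 0.4855 -0.5716  0.0128] turn [-1.3000e-03  1.3000e-03  1.7626e+00] q6 -0.085 q1 -1.267
{'fx': 371.64829954431775, 'cx': 313.0127593072856, 'cy': 240.69777598721424} [ 0.06279667  0.02547014 -0.02203637]
```

Request:
carry_out(targets=[{"hand":100,"x":0.04,"y":-0.047,"z":0,"az":-0.12},{"hand":100,"x":0.08,"y":-0.094,"z":0,"az":-0.24},{"hand":100,"x":0.12,"y":-0.141,"z":0,"az":-0.36},{"hand":100,"x":0.16,"y":-0.188,"z":0,"az":-0.48},{"hand":100,"x":0.2,"y":-0.235,"z":0,"az":-0.6},{"hand":100,"x":0.24,"y":-0.282,"z":0,"az":-0.72},{"hand":100,"x":0.28,"y":-0.329,"z":0,"az":-0.84},{"hand":100,"x":0.32,"y":-0.376,"z":0,"az":-0.96}])

```text
schema error: expected keys hand, x, y, z, ax, ay, az
```

```bash
python3 -c "
from h import *
plan([.46,.158,.225],.197)"
```

```text
t 0.1 shift [ 0.4855 -0.5716  0.0128] turn [-1.300e-03 -1.200e-03 -1.379e+00] q6 -0.085 q1 -1.267
t 0.1 shift [ 0.4855 -0.5716  0.0128] turn [-1.3000e-03  1.3000e-03  1.7626e+00] q6 -0.085 q1 -1.267
```

Request:
carry_out(targets=[{"hand":100,"x":0.04,"y":-0.047,"z":0,"ax":0,"ay":0,"az":-0.12},{"hand":100,"x":0.08,"y":-0.094,"z":0,"ax":0,"ay":0,"az":-0.24},{"hand":100,"x":0.12,"y":-0.141,"z":0,"ax":0,"ay":0,"az":-0.36},{"hand":100,"x":0.16,"y":-0.188,"z":0,"ax":0,"ay":0,"az":-0.48},{"hand":100,"x":0.2,"y":-0.235,"z":0,"ax":0,"ay":0,"az":-0.6},{"hand":100,"x":0.24,"y":-0.282,"z":0,"ax":0,"ay":0,"az":-0.72},{"hand":100,"x":0.28,"y":-0.329,"z":0,"ax":0,"ay":0,"az":-0.84},{"hand":100,"x":0.32,"y":-0.376,"z":0,"ax":0,"ay":0,"az":-0.96}])

```text
t: 1.1
tool_pos: [0.381, -0.084, 0.4046]
orientation: [2.45, 1.966, 0.0]
force: [1.4, -0.6, -0.4]
opening: 0.0929
gripper_force: 0.0
```

```bash
python3 -c "
from h import *
plan([.46,.158,.225],.197)"
```

```text
t 1.1 shift [0.2534 0.0246 0.0126] turn [ 4.000e-04  2.000e-04 -4.154e-01] q6 -0.13 q1 -0.349
t 1.1 shift [0.2534 0.0246 0.0126] turn [ 2.0000e-04 -6.0000e-04  2.7261e+00] q6 -0.13 q1 -0.349
```

Request:
carry_out(targets=[{"hand":100,"x":0.05,"y":0.005,"z":0,"ax":0,"ay":0,"az":-0.09},{"hand":100,"x":0.1,"y":0.01,"z":0,"ax":0,"ay":0,"az":-0.18},{"hand":100,"x":0.15,"y":0.015,"z":0,"ax":0,"ay":0,"az":-0.27},{"hand":100,"x":0.2,"y":0.02,"z":0,"ax":0,"ay":0,"az":-0.35},{"hand":100,"x":0.24,"y":0.024,"z":0.006,"ax":0,"ay":0,"az":-0.41},{"hand":100,"x":0.252,"y":0.024,"z":0.012,"ax":0,"ay":0,"az":-0.416},{"hand":100,"x":0.252,"y":0.024,"z":0.012,"ax":0,"ay":0,"az":-0.416}])

```text
t: 1.98
tool_pos: [0.4596, 0.1546, 0.3916]
orientation: [-1.994, -2.426, 0.003]
force: [-0.1, -0.4, 0.7]
opening: 0.093
gripper_force: 0.0
```

```bash
python3 - <<'E'
from h import *
plan([.46,.158,.225],.197)
p=camera_params("wrist");im,d=read_camera("wrist");cv2.imwrite("pics/w1.png",im);np.savez("w1.npz",im=im,d=d,pos=p["position"],rot=p["rotation"])
im,d=read_camera("top")
E
```

```text
t 1.98 shift [ 0.0032  0.0011 -0.0004] turn [-0.0024  0.0004 -0.0025] q6 0.024 q1 0.219
t 1.98 shift [ 0.0032  0.0011 -0.0004] turn [6.0000e-04 3.7000e-03 3.1391e+00] q6 0.024 q1 0.219
```

View pics/w1.png

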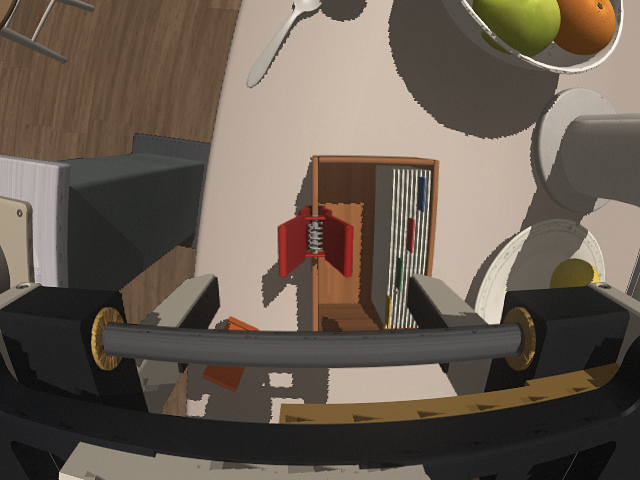

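Wrist view: the clip's spring is at (316,237), with its handles at x≈281 and x≈350 either side, and the finger tips at (205,290) and (425,290). I'll measure the clip with wrist depth.

```bash
cat >> h.py <<'E'
def wworld(p,d):
    v,u=np.mgrid[0:480,0:640]; a=u-p["cx"];b=v-p["cy"];r=np.hypot(a,b)+1e-9
    t=np.tan(np.clip(r/p["fx"],0,1.5))
    c=np.stack([a/r*t*d,-b/r*t*d,-d],-1)
    return c@rot(p).T+np.array(p["position"])
def redmask(im):
    h=cv2.cvtColor(im,cv2.COLOR_BGR2HSV).astype(int)
    return ((h[...,0]<5)|(h[...,0]>174))&(h[...,1]>150)&(h[...,2]>60)
E
python3 - <<'E'
from h import *
z=np.load("w1.npz");im,d=z["im"],z["d"];p=dict(camera_params("wrist"));p["position"]=z["pos"];p["rotation"]=z["rot"]
W=wworld(p,d);v,u=np.mgrid[0:480,0:640]
m=redmask(im)&(u>270)&(u<360)&(v>195)&(v<285)&(d>0)
ex=np.array([np.cos(.197),np.sin(.197)]);ey=np.array([-ex[1],ex[0]]);o=np.array([.46,.158])
def rep(m,n):
    P=W[m];L=np.column_stack([(P[:,:2]-o)@ex,(P[:,:2]-o)@ey,P[:,2]]);print(n,len(P),*np.percentile(L,[1,50,99],axis=0).round(4));return L
L=rep(m&(W[...,2]>.133),"tops")
for n,k in(("front",L[L[:,0]<0]),("back",L[L[:,0]>0])):
    print(n,np.percentile(k,[2,50,98],axis=0).round(4).tolist())
    e=k[k[:,2]>.136];print(np.polyfit(e[:,1],e[:,0],1).round(4))
rep((u>312)&(u<322)&(v>222)&(v<252)&(d>0),"spring")
rep((u>313)&(u<319)&(v>165)&(v<200),"rim")
# rim yaw
P=W[(v>165)&(v<195)&(u>305)&(u<330)&(np.abs(W[...,2]-.075)<.005)];print("rimx",P.min(0),P.max(0))
E
```

```text
tops 895 [-0.0242 -0.0185  0.1341] [-0.0186 -0.001   0.1373] [0.0237 0.0155 0.1391]
front [[-0.0242, -0.0179, 0.1343], [-0.0214, -0.0014, 0.1372], [-0.0187, 0.0149, 0.139]]
[-0.0106 -0.0217]
back [[0.0184, -0.018, 0.1348], [0.0209, -0.0006, 0.1374], [0.0237, 0.0153, 0.1391]]
[0.0003 0.0211]
spring 259 [-0.0017 -0.0385  0.0025] [ 0.0013 -0.0042  0.0933] [0.0052 0.0078 0.0973]
rim 170 [-0.0009  0.0156  0.0018] [0.0007 0.0357 0.0728] [0.0031 0.0501 0.0746]
rimx [0.44780168 0.18450762 0.07046285] [0.4561266  0.20737099 0.07482624]
```

Request:
carry_out(targets=[{"hand":80,"x":0.002,"y":0.001,"z":0.03,"ax":0,"ay":0,"az":0},{"hand":80,"x":0.002,"y":0.001,"z":0.06,"ax":0,"ay":0,"az":0},{"hand":80,"x":0.002,"y":0.001,"z":0.085,"ax":0,"ay":0,"az":0},{"hand":80,"x":0.002,"y":0.001,"z":0.1,"ax":0,"ay":0,"az":0},{"hand":80,"x":0.002,"y":0.001,"z":0.105,"ax":0,"ay":0,"az":0},{"hand":80,"x":0.002,"y":0.001,"z":0.105,"ax":0,"ay":0,"az":0},{"hand":80,"x":0.002,"y":0.001,"z":0.105,"ax":0,"ay":0,"az":0}])

```text
t: 2.95
tool_pos: [0.461, 0.1567, 0.2889]
orientation: [1.995, 2.425, 0.002]
force: [-0.7, -0.5, -0.6]
opening: 0.0743
gripper_force: 0.0
```

```bash
python3 -c "
from h import *
plan([.46,.1565,.119],.197)"
```

```text
t 2.95 shift [-0.     -0.0011  0.0029] turn [ 0.0019 -0.0001 -0.0031] q6 0.029 q1 0.222
t 2.95 shift [-0.     -0.0011  0.0029] turn [-1.0000e-04 -2.9000e-03  3.1384e+00] q6 0.029 q1 0.222
```

Request:
carry_out(targets=[{"hand":60,"x":0,"y":-0.001,"z":0.002,"ax":0,"ay":0,"az":0},{"hand":50,"x":0,"y":-0.001,"z":0.002,"ax":0,"ay":0,"az":0},{"hand":40,"x":0,"y":-0.001,"z":0.002,"ax":0,"ay":0,"az":0},{"hand":30,"x":0,"y":-0.001,"z":0.002,"ax":0,"ay":0,"az":0},{"hand":20,"x":0,"y":-0.001,"z":0.002,"ax":0,"ay":0,"az":0},{"hand":10,"x":0,"y":-0.001,"z":0.002,"ax":0,"ay":0,"az":0},{"hand":5,"x":0,"y":-0.001,"z":0.002,"ax":0,"ay":0,"az":0},{"hand":5,"x":0,"y":-0.001,"z":0.002,"ax":0,"ay":0,"az":0}], newtons=20)

```text
t: 3.95
tool_pos: [0.4596, 0.1565, 0.2857]
orientation: [1.996, 2.426, 0.0]
force: [0.0, -0.4, -0.4]
opening: 0.0199
gripper_force: 20.0
```

```bash
python3 - <<'E'
from h import *
print(read_state()["opening"],read_state()["gripper_force"])
im,d=read_camera("scene");cv2.imwrite("pics/g1.png",cv2.resize(im[220:350,250:420],None,fx=3.5,fy=3.5,interpolation=cv2.INTER_CUBIC))
E
```

```text
0.019894527112276628 19.998891055583954
```

View pics/g1.png

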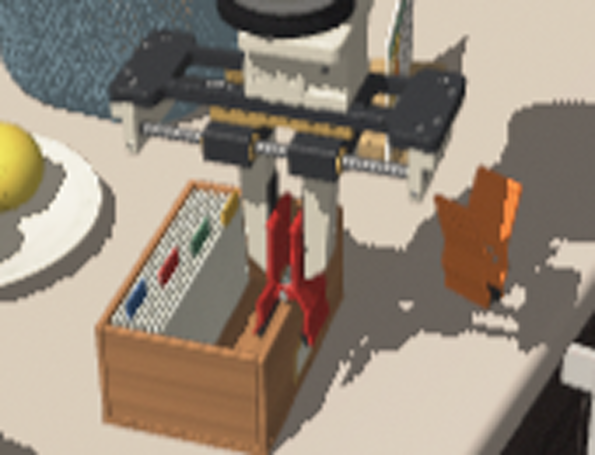

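The clip is held at its stop (opening 20 mm, 20 N) with the jaws spread round the wall at (290,310) in the crop. Lift.

Request:
carry_out(targets=[{"hand":5,"x":0,"y":0,"z":-0.015,"ax":0,"ay":0,"az":0},{"hand":5,"x":0,"y":0,"z":-0.035,"ax":0,"ay":0,"az":0},{"hand":5,"x":0,"y":0,"z":-0.06,"ax":0,"ay":0,"az":0},{"hand":5,"x":0,"y":0,"z":-0.085,"ax":0,"ay":0,"az":0},{"hand":5,"x":0,"y":0,"z":-0.105,"ax":0,"ay":0,"az":0},{"hand":5,"x":0,"y":0,"z":-0.115,"ax":0,"ay":0,"az":0},{"hand":5,"x":0,"y":0,"z":-0.115,"ax":0,"ay":0,"az":0}], newtons=20)

```text
t: 4.88
tool_pos: [0.4597, 0.1566, 0.4018]
orientation: [1.995, 2.425, 0.002]
force: [-0.4, 0.3, -0.3]
opening: 0.0194
gripper_force: 20.0
```

```bash
python3 -c "
from h import *
plan([.537,-.146,.231],.33)"
```

```text
t 4.88 shift [-0.3118  0.0175  0.0038] turn [ 1.90e-03  1.00e-04 -1.36e-01] q6 0.029 q1 0.223
t 4.88 shift [-0.3118  0.0175  0.0038] turn [ 1.0000e-04 -2.8000e-03  3.0056e+00] q6 0.029 q1 0.223
```

```bash
python3 - <<'E'
from h import *
W=np.load("W.npy");v,u=np.mgrid[0:480,0:640]
P=W[(u>235)&(u<340)&(v>135)&(v<255)&(W[...,2]>.02)].reshape(-1,3);P=P[P[:,0]<.95]
for q in(.02,.08,.14,.2,.26,.32):
    k=P[(P[:,2]>=q)&(P[:,2]<q+.06)]
    if len(k):print(q,len(k),np.percentile(k,[1,99],axis=0).round(3).tolist())
E
```

```text
0.02 2313 [[0.67, -0.731, 0.021], [0.944, -0.032, 0.079]]
0.08 3384 [[0.667, -0.649, 0.081], [0.944, -0.029, 0.14]]
0.14 3683 [[0.664, -0.42, 0.141], [0.945, -0.016, 0.199]]
0.2 939 [[0.758, -0.359, 0.2], [0.945, -0.018, 0.258]]
0.26 231 [[0.771, -0.199, 0.261], [0.807, -0.051, 0.279]]
```

Basket is clear of the gripper. Carry over to above the card.

Request:
carry_out(targets=[{"hand":5,"x":-0.03,"y":0.002,"z":0,"ax":0,"ay":0,"az":-0.01},{"hand":5,"x":-0.08,"y":0.004,"z":0,"ax":0,"ay":0,"az":-0.03},{"hand":5,"x":-0.13,"y":0.007,"z":0,"ax":0,"ay":0,"az":-0.06},{"hand":5,"x":-0.18,"y":0.01,"z":0,"ax":0,"ay":0,"az":-0.08},{"hand":5,"x":-0.23,"y":0.013,"z":0,"ax":0,"ay":0,"az":-0.1},{"hand":5,"x":-0.275,"y":0.015,"z":0,"ax":0,"ay":0,"az":-0.12},{"hand":5,"x":-0.303,"y":0.017,"z":0,"ax":0,"ay":0,"az":-0.134},{"hand":5,"x":-0.312,"y":0.017,"z":0.003,"ax":0,"ay":0,"az":-0.136}])

```text
t: 5.88
tool_pos: [0.5363, -0.1477, 0.3965]
orientation: [-1.828, -2.553, 0.001]
force: [-0.6, 0.2, -0.0]
opening: 0.0192
gripper_force: 20.0
```

Request:
carry_out(targets=[{"hand":5,"x":0,"y":0,"z":0,"ax":0,"ay":0,"az":0},{"hand":5,"x":0,"y":0,"z":0,"ax":0,"ay":0,"az":0}])

```text
t: 6.12
tool_pos: [0.5362, -0.1452, 0.3974]
orientation: [-1.825, -2.556, -0.0]
force: [-0.5, -1.0, -0.9]
opening: 0.0192
gripper_force: 20.0
```

```bash
python3 - <<'E'
from h import *
plan([.537,-.146,.231],.33)
p=camera_params("wrist");im,d=read_camera("wrist");np.savez("w2.npz",im=im,d=d,pos=p["position"],rot=p["rotation"])
cv2.imwrite("pics/w2.png",im)
W=wworld(p,d)
P=W[(d>0)&(W[...,2]>.108)&(W[...,2]<.123)&(np.abs(W[...,0]-.537)<.06)&(np.abs(W[...,1]+.146)<.1)]
print(len(P))
vx,vy,x0,y0=cv2.fitLine(P[:,:2].astype(np.float32),cv2.DIST_HUBER,0,.01,.01).ravel()
if vy<0:vx,vy=-vx,-vy
s=(P[:,:2]-[x0,y0])@[vx,vy];r=(P[:,:2]-[x0,y0])@[vy,-vx];a,b=s.min(),s.max()
print("yaw",np.arctan2(-vx,vy),"ends",a,b,"mid",x0+vx*(a+b)/2,y0+vy*(a+b)/2,"res",np.percentile(r,[2,16,50,84,98]).round(4),"z",np.percentile(P[:,2],[2,50,98]))
m=redmask(im)&(d>0)&(W[...,2]>.15)&(np.hypot(W[...,0]-.537,W[...,1]+.146)<.06);P=W[m];print("clip",len(P))
if len(P):
    ex=np.array([np.cos(.33),np.sin(.33)]);ey=np.array([-ex[1],ex[0]])
    L=np.column_stack([(P[:,:2]-[.537,-.146])@ex,(P[:,:2]-[.537,-.146])@ey,P[:,2]]);print(np.percentile(L,[1,50,99],axis=0).round(4))
E
```

```text
t 6.12 shift [-0.001   0.0005 -0.0006] turn [-0.0004 -0.0008  0.0009] q6 -0.688 q1 -0.357
t 6.12 shift [-0.001   0.0005 -0.0006] turn [ 1.2000e-03 -7.0000e-04 -3.1407e+00] q6 -0.688 q1 -0.357
600
yaw 0.33185825 ends -0.09642061370514556 0.049314732182339616 mid 0.5366513700037525 -0.14654162804476156 res [-0.0015 -0.0014 -0.      0.0014  0.0015] z [0.10817837 0.11481842 0.11617141]
clip 2886
[[-1.610e-02 -1.390e-02  1.718e-01]
 [-1.000e-04  1.440e-02  2.325e-01]
 [ 1.650e-02  1.860e-02  2.494e-01]]
```

View pics/w2.png

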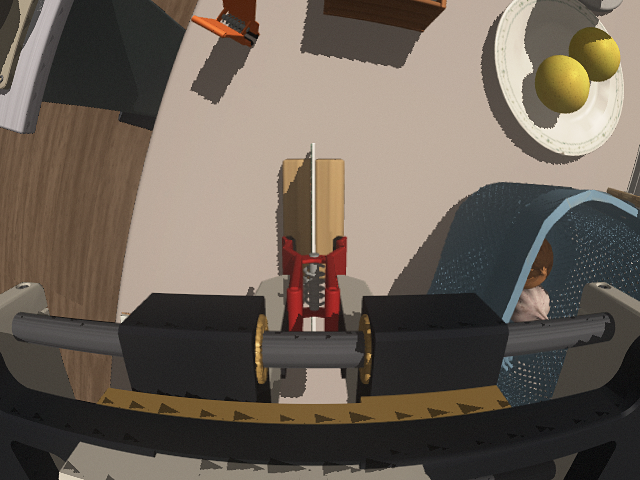

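The clip is centred over the card: the card line at x≈313 px runs between the red jaws at (290,270) and (340,270). Measured offset is under 0.5 mm and yaw error is 0.002 rad. Lower slowly by 69 mm.

Request:
carry_out(targets=[{"hand":5,"x":0,"y":0,"z":0.012,"ax":0,"ay":0,"az":0},{"hand":5,"x":0,"y":0,"z":0.024,"ax":0,"ay":0,"az":0},{"hand":5,"x":0,"y":0,"z":0.036,"ax":0,"ay":0,"az":0},{"hand":5,"x":0,"y":0,"z":0.046,"ax":0,"ay":0,"az":0},{"hand":5,"x":0,"y":0,"z":0.055,"ax":0,"ay":0,"az":0},{"hand":5,"x":0,"y":0,"z":0.062,"ax":0,"ay":0,"az":0},{"hand":5,"x":0,"y":0,"z":0.067,"ax":0,"ay":0,"az":0},{"hand":5,"x":0,"y":0,"z":0.069,"ax":0,"ay":0,"az":0}])

```text
t: 7.18
tool_pos: [0.5364, -0.1464, 0.3285]
orientation: [-1.826, -2.556, 0.0]
force: [-0.5, 0.5, -0.1]
opening: 0.0189
gripper_force: 20.0
```

Request:
carry_out(targets=[{"hand":5,"x":0,"y":0,"z":0,"ax":0,"ay":0,"az":0},{"hand":5,"x":0,"y":0,"z":0,"ax":0,"ay":0,"az":0},{"hand":5,"x":0,"y":0,"z":0,"ax":0,"ay":0,"az":0}])

```text
t: 7.55
tool_pos: [0.5365, -0.1464, 0.329]
orientation: [1.826, 2.556, 0.0]
force: [0.2, 0.5, -0.4]
opening: 0.0196
gripper_force: 20.0
```

```bash
python3 - <<'E'
from h import *
plan([.5367,-.1463,.161],.332)
im,d=read_camera("scene");a=im[170:280,300:440]
wi,wd=read_camera("wrist");b=wi[130:330,220:420]
cv2.imwrite("pics/f.png",np.hstack([cv2.resize(a,(509,400),interpolation=cv2.INTER_CUBIC),cv2.resize(b,(290,400))]))
W=world(camera_params("scene"),d);k=redmask(im)&(d>0)&(np.hypot(W[...,0]-.537,W[...,1]+.146)<.05)
print(k.sum(),np.percentile(W[k],[1,50,99],axis=0).round(3))
W2=wworld(camera_params("wrist"),wd);v,u=np.mgrid[0:480,0:640]
P=W2[(wd>0)&(v<235)&(W2[...,2]>.108)&(W2[...,2]<.123)&(np.abs(W2[...,0]-.537)<.06)&(np.abs(W2[...,1]+.146)<.1)]
print("card top",len(P),P.min(0).round(4),P.max(0).round(4)); o=np.array([.5367,-.1465]);print("offset of card line",np.median((P[:,:2]-o)@[np.cos(.332),np.sin(.332)]).round(4))
E
```

```text
t 7.55 shift [0.     0.0002 0.001 ] turn [ 0.0004  0.0003 -0.002 ] q6 -0.689 q1 -0.359
t 7.55 shift [0.     0.0002 0.001 ] turn [ 5.0000e-04 -7.0000e-04  3.1396e+00] q6 -0.689 q1 -0.359
151 [[ 0.517 -0.16   0.1  ]
 [ 0.528 -0.134  0.138]
 [ 0.55  -0.124  0.184]]
card top 558 [ 0.5117 -0.1266  0.108 ] [ 0.5302 -0.0773  0.1169]
offset of card line -0.0001
```

View pics/f.png

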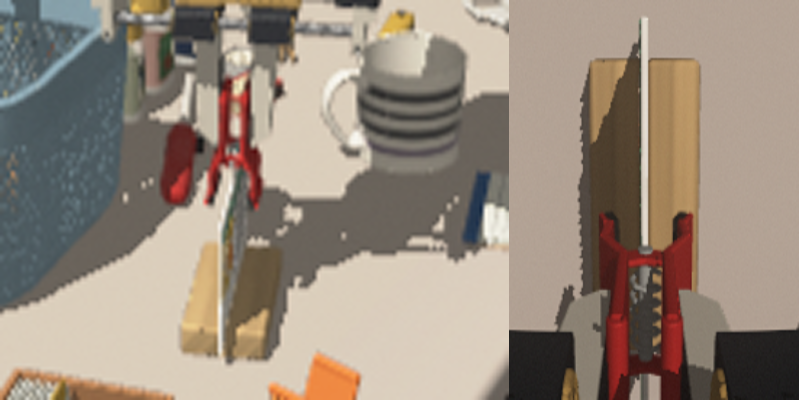

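The jaws (210,195) and (255,195) hang one on each side of the card with even gaps. I'll drop 3 mm for margin, settle and hand in.

Request:
carry_out(targets=[{"hand":5,"x":0,"y":0,"z":0.002,"ax":0,"ay":0,"az":0},{"hand":5,"x":0,"y":0,"z":0.003,"ax":0,"ay":0,"az":0},{"hand":5,"x":0,"y":0,"z":0.003,"ax":0,"ay":0,"az":0},{"hand":5,"x":0,"y":0,"z":0.003,"ax":0,"ay":0,"az":0},{"hand":5,"x":0,"y":0,"z":0.003,"ax":0,"ay":0,"az":0}])

```text
t: 8.28
tool_pos: [0.5364, -0.1464, 0.3258]
orientation: [1.826, 2.556, 0.0]
force: [0.2, -0.5, 0.3]
opening: 0.0196
gripper_force: 20.0
```

```bash
python3 -c "
from h import *
s=read_state();print(s['tool_pos'],s['force'],s['gripper_force'],s['opening']);print(robot.close_job())"
```

```text
[ 0.53641609 -0.14637049  0.32578334] [ 0.16198989 -0.48545344  0.32758789] 19.998977780342102 0.019621511997099994
the job is handed in; nothing more can be done
None
```

I handed the job in at about 8.3 s with the red clip held squeezed open astride the middle of the card's top edge, square to it, with one jaw on each side; I saw no sign of it touching the card, and the hand-in returned no verdict.

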